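# Stack two stack-nest gauge trays on a loaded one

### The job

Clear the stray bushing out of the tray that holds the micrometer and stand it upright on the open worktop. Then take the two empty trays, which are nested in one another, and stack both on the loaded tray where it stands, level and squarely seated, each tray turned half a turn from the one below so that it rests on the rim lugs instead of nesting. Set the trays down, do not drop or tip them, leave the micrometer in its bay and everything else where it is.

Things in the scene. Friction and masses are not known exactly. Their poses are not given: they have to be found in the camera images.
- tray_loaded: Loaded tray, alone on the worktop; origin under its centre. All 3 trays are alike: grey plastic, 189 (x) x 145 (y) x 56 mm tall; below a step 34 mm up the body narrows to 172 x 128 mm, and this part fits the mouth of another tray with 4.5 mm play on each side. +y bay: a micrometer. -y bay: the stray bushing
- tray_loaded_grip (a point): Middle of the loaded tray's grip rib, 22 mm above its underside; x along the tray, y to the long side with the card holder. The rib is 10 mm thick, runs along x through the tray's centre from the 4 mm thick floor to 32 mm above the underside, between two bays 135 x 53 mm. Pinch a tray by it from above, closing along y
- tray_loaded_card (a point): Blank white card in a holder outside the tray's +y long wall, 72.5 mm from the tray's centre, 44 mm above its underside
- tray_a: Upper of two empty trays nested the same way round; origin under its centre. Inside each short end of a tray are 2 rim lugs, 16 mm wide, at y = +44 and -16 mm, tops 50 mm up (6 below the rim). The narrow part has matching grooves: put in the same way round a tray nests, 34 mm above the one below; turned 180 degrees it rests on the lugs, 50 mm above it
- tray_a_grip (a point): The same rib point of the upper empty tray (22 mm above its underside, same axes). About 0.26 kg
- tray_a_card (a point): Card outside the +y long wall of the upper empty tray
- tray_b: Lower of the two nested empty trays, on the worktop; origin under its centre. Besides the things named here, bystanders and equipment stand only farther out (more than 0.40 m to the left or right) and behind x = 0.68 m
- tray_b_grip (a point): The same rib point of the lower empty tray (22 mm above its underside, same axes). About 0.26 kg
- tray_b_card (a point): Card outside the +y long wall of the lower empty tray
- stray_bushing: The stray bushing; origin at the centre of its underside
- stray_bushing_mid (a point): Centre of the stray bushing, a grey steel tube 52 mm dia x 75 mm tall, standing on the floor of the loaded tray's -y bay, its top 23 mm above the rim; half-way up, z along its axis. About 0.18 kg
- micrometer_mid (a point): Centre of a micrometer, 49 x 131 x 19 mm, lying in the loaded tray's +y bay; it stays there
- bushing_mid_mid (a point): Centre of a turned grey steel bushing (tube, 52 dia x 75 mm tall) standing near the middle of the worktop: bystander
- marker_mid (a point): Centre of a black marker pen, 136 mm long (along its y axis) and 15 mm thick, lying at the front: bystander

How it is judged:
By the outcome, as a careful person would: the job done as asked, in the order asked, and still so for the second after the job is handed in, with the robot touching nothing.
It also fails if it takes over 69 s, if anything falls off the work surface, if the arm or the gripper's body presses on something with over 40 N, if the wrist force passes 120 N, or if a joint passes its speed limit or range.

### The arm

A 6-joint arm with a two-finger parallel gripper is mounted at the origin on a cart in front of the work surface, level with it; the furniture and walls round the work are solid. World frame = base frame: x ahead of the robot, y to its left, z up, the work surface at z = 0. Lengths are in mm, angles in rad, forces in N, time in s.
With the tool pointing down it reaches from about 325 to 900 mm from the base axis. Payload 3.5 kg.
Tool frame: the origin (TCP) lies midway between the tips of the shut fingers; the grasp point (between the pads) lies 19 mm behind it; z points along the fingers, y is the direction in which the jaws open and shut (so a half turn about z gives the same grasp; the last joint's range is limited). The gripper opens to 85 mm and grips with 20 to 120 N. Pads are 22 mm wide; open, the fingers measure 114 mm over their backs; the gripper's body (76 mm by 85 mm) begins 54 mm behind the grasp point. The pads swing forward as they close: fully open they stand 13 mm farther back than shut.
Start: joints at [1.174, 0.276, -0.026, 1.268, 0, 1.467], TCP at [181.001, 598.214, 231.313] pointing down, gripper open.
Joint ranges: [-3.12, 3.12], [-0.85, 1.88], [-1.08, 1.24], [-1.95, 2.15], [-1.57, 1.53], [-3.14, 3.14]. Speed limits (rad/s): [2.57, 2.57, 3.14, 3.14, 3.14, 3.14].

### API

Orientations are given as a 3x3 rotation matrix whose columns are the frame's x, y, z axes.
In Python, from rig import status, eyes, r, spotter gives the robot as it stands.
- The arm moves only by the shell command python3 -m pendant 'ROWS'. ROWS is JSON, a list of rows, each a list of 7 numbers: the finger opening in cm, from 0 to 8.54, then the shift along the tool's x, y, z in cm, then the turn, a rotation vector about the tool's x, y, z in degrees. In form: [[grip, x, y, z, rx, ry, rz], ...]. A call has 1 to 5 rows; each row is the pose to reach, as a shift and turn from the pose commanded when the call began, along the tool's axes at that moment; what a row does not reach only later rows make up. A row lasts 1/8 s, in which the tool goes at most 62.5 mm and 10.7 degrees, less where a joint would pass 70% of its speed; a pose out of reach is approached as far as the arm can. A call with a gripper value outside its range is refused whole. The fingers move at their own pace and stop on an object; the grip force is fixed at half the most. Time passes only in rows, so rows that repeat a pose let the fingers close. It gives the time, the measured TCP pose, the force and the opening at its end, in the units of the state.
- status.read_state(): the state, without advancing time (a new reading comes with each control period).
- eyes.get_image(name): name is "scene" or "top" or "wrist"; returns a dict with "frame" (480x640x3 uint8, blue, green, red), "range_z" (480x640 float32, mm along the optical axis (not along the pixel's ray), 0 where there is no reading), "camera_matrix" (3x3 intrinsics, pixels), "k1" (the pictures are not rectified: a ray, as slopes to the right and down, at radius r is drawn at 1 + k1 r^2 times it, then the intrinsics apply), "world_from_camera" (4x4, takes a point from camera to world coordinates). Camera axes: x right, y down, z forward; pixel columns grow to the right and rows downward; lengths in mm; the calibration is good to about 2 mm. A picture is of the moment at which its call begins.
- r.job_done(): hands the job in, once; it reports no verdict.
Trained networks look in the newest picture that a camera, given by its name, has taken for a name from the list of things; names that differ only in an ending like _2 or _b are one class to them, and where a whole thing is asked for, a point or a joint stands for the part that bears it (a point fixed in the world has none). Each returns a list of dicts, best first, with "confidence" (0 to 1); they miss things now and then, are a little off and sometimes report something else, mostly with a low value. They report only what shows in the picture. A call takes as long as a camera call.
- spotter.boxes_of(camera, name): "rect" ([left, top, width, height] in pixels, round what is visible of it).
- spotter.landmark_of(camera, name): "xy" ([column, row] in pixels: a listed point, or the origin of a listed thing).
The state is a dict: "time_s": time; "joints": joint angles; "joint_vel": joint speeds; "effort": joint torques, N m; "tcp_pos": TCP position; "tool_rot": TCP orientation; "ft_force": force on the tool from outside, world axes, zero at the start; "moment": the same for the moment, N m; "grip_width": opening from 0.0 (shut) to 1.0 (fully open).
Only numpy, scipy, OpenCV 4.12 (cv2) and the standard library are available. Lean on these libraries where they do the work, as an engineer would, in place of code of your own. Each camera call takes 0.05 s, during which the arm holds its last target. There are 200 camera calls.

## Working session

There is one attempt and no reset: what is moved stays moved. The work goes in short steps, Python scripts to look and compute and a shell command to move; the robot and the scene stay as the last step left them, time stands still between calls to the robot, and variables do not carry over. Pictures are saved under pics/ and viewed, about 8 in all and at most 12, crops included, and the job is handed in when it is done.

```bash
ls; mkdir -p pics; cat > h.py <<'E'
import numpy as np, cv2
from rig import status, eyes, r, spotter
def px2w(im,uv,depth=None,z=None):
    """pixel -> world; with depth along axis, or on plane z"""
    K=np.array(im["camera_matrix"],float);T=np.array(im["world_from_camera"],float)
    d=(np.asarray(uv,float)-K[:2,2])/[K[0,0],K[1,1]]
    s=d.copy()
    for _ in range(20): s=d/(1+im["k1"]*(s@s))
    ray=T[:3,:3]@np.array([s[0],s[1],1.]);o=T[:3,3]
    if z is not None: depth=(z-o[2])/ray[2]
    return o+ray*depth
def cloud(im,step=1):
    K=np.array(im["camera_matrix"],float);T=np.array(im["world_from_camera"],float)
    v,u=np.mgrid[0:480:step,0:640:step]
    D=im["range_z"][::step,::step]
    d=np.stack([(u-K[0,2])/K[0,0],(v-K[1,2])/K[1,1]],-1);s=d.copy()
    for _ in range(20): s=d/(1+im["k1"]*(s**2).sum(-1,keepdims=True))
    P=np.concatenate([s,np.ones_like(s[...,:1])],-1)*D[...,None]
    W=P@T[:3,:3].T+T[:3,3]; W[D<=0]=np.nan
    return W
E
python3 - <<'E'
from h import *
names=["tray_loaded","tray_loaded_grip","tray_loaded_card","tray_a","tray_a_grip","tray_a_card","tray_b_grip","stray_bushing","stray_bushing_mid","micrometer_mid","bushing_mid_mid","marker_mid"]
print(status.read_state())
for c in ["top","scene"]:
    im=eyes.get_image(c); cv2.imwrite(f"pics/{c}0.png",im["frame"])
    print(c,np.round(im["world_from_camera"],3).tolist(),np.round(im["camera_matrix"],1).tolist(),im["k1"])
    for n in names:
        L=spotter.landmark_of(c,n)
        print(n,[(np.round(d["xy"]).tolist(),round(d["confidence"],2)) for d in L[:3]])
E
```

```text
pics
{'time_s': 0.0, 'joints': array([ 1.17359113e+00,  2.77158053e-01, -2.79303449e-02,  1.26797524e+00,
        2.98520679e-05,  1.46743606e+00]), 'joint_vel': array([-9.16338062e-04, -1.36544397e-04, -4.00558946e-05, -1.95452967e-03,
        2.37636436e-04, -2.49581980e-04]), 'effort': array([ 6.54487976e-04, -4.45507050e+01,  2.95203853e+01,  1.64656882e-02,
       -2.67232286e-05,  5.01036311e-06]), 'tcp_pos': array([180.69096025, 597.48349158, 230.12083073]), 'tool_rot': array([[-9.57137198e-01,  2.89633501e-01, -9.04618610e-04],
       [ 2.89634794e-01,  9.57134976e-01, -2.07923854e-03],
       [ 2.63624973e-04, -2.25212558e-03, -9.99997429e-01]]), 'ft_force': array([-0.33729897, -0.32619798,  0.40791193]), 'moment': array([ 0.05499155,  0.01046638, -0.02153348]), 'grip_width': 0.9996474317436926}
top [[0.029, -0.994, 0.102, 449.769], [-0.999, -0.031, -0.021, 7.608], [0.024, -0.101, -0.995, 1178.773], [0.0, 0.0, 0.0, 1.0]] [[512.7, 0.0, 317.9], [0.0, 512.7, 247.7], [0.0, 0.0, 1.0]] -0.06502711289272932
tray_loaded [([213.0, 276.0], 0.68)]
tray_loaded_grip [([207.0, 280.0], 0.7
[... 505 characters left out ...]
94], [0.015, -0.635, -0.773, 758.087], [0.0, 0.0, 0.0, 1.0]] [[437.9, 0.0, 321.8], [0.0, 437.9, 231.5], [0.0, 0.0, 1.0]] -0.024456460788341038
tray_loaded [([210.0, 234.0], 0.75)]
tray_loaded_grip [([229.0, 220.0], 0.74), ([207.0, 223.0], 0.7)]
tray_loaded_card [([186.0, 204.0], 0.63), ([414.0, 361.0], 0.32)]
tray_a [([420.0, 336.0], 0.69)]
tray_a_grip [([423.0, 329.0], 0.71)]
tray_a_card [([414.0, 361.0], 0.87), ([421.0, 329.0], 0.61)]
tray_b_grip []
stray_bushing [([228.0, 230.0], 0.7)]
stray_bushing_mid [([226.0, 222.0], 0.82)]
micrometer_mid [([199.0, 224.0], 0.59)]
bushing_mid_mid [([346.0, 210.0], 0.9), ([265.0, 309.0], 0.31)]
marker_mid [([267.0, 310.0], 0.96), ([209.0, 232.0], 0.61)]
```

View pics/top0.png

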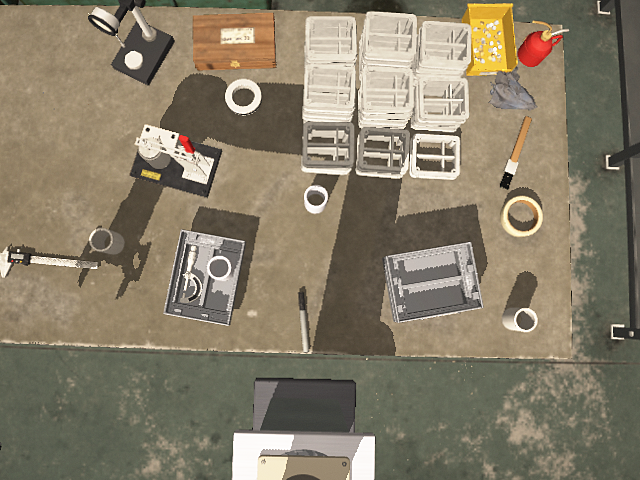

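View pics/scene0.png

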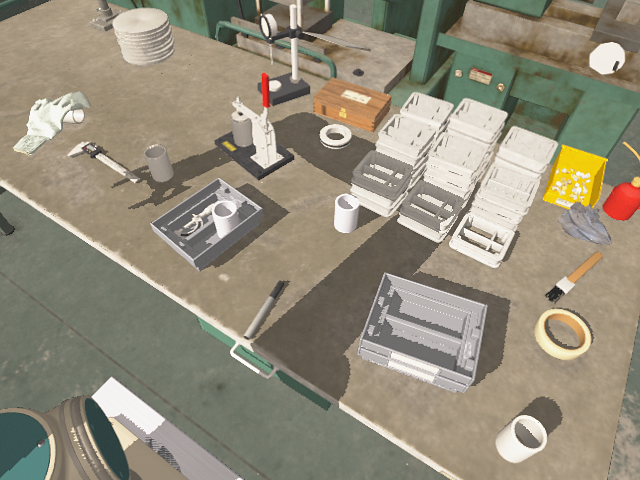

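```bash
cat > fit.py <<'E'
from h import *
def rect(W,reg,zlo,zhi):
    m=(W[...,2]>zlo)&(W[...,2]<zhi)&(W[...,0]>reg[0])&(W[...,0]<reg[1])&(W[...,1]>reg[2])&(W[...,1]<reg[3])
    P=W[m]; r=cv2.minAreaRect(P[:,:2].astype(np.float32)); return len(P),np.round(r[0],1),np.round(r[1],1),round(r[2],1),np.median(P[:,2])
E
python3 - <<'E'
from fit import *
im=eyes.get_image("top"); W=cloud(im)
for uv in [(213,276),(223,270),(432,280),(441,313),(172,270),(313,197),(307,318),(320,400)]:
    print(uv,np.round(W[uv[1],uv[0]],0), np.round(px2w(im,uv,z=22),0))
print("loaded", rect(W,(250,650,60,400),46,62))
print("loaded low", rect(W,(250,650,60,400),30,62))
print("bush", rect(W,(250,650,60,400),72,90))
print("stack", rect(W,(250,650,-400,-60),80,96))
print("bystander", rect(W,(450,680,-60,60),68,82))
np.save("W0.npy",W)
E
```

```text
(213, 276) [495. 207.  79.] [497. 218.  22.]
(223, 270) [512. 199.   3.] [511. 196.  22.]
(432, 280) [ 501. -267.   67.] [ 503. -278.   22.]
(441, 313) [ 430. -282.   86.] [ 428. -299.   22.]
(172, 270) [506. 303.  52.] [507. 311.  22.]
(313, 197) [689.  -2.   3.] [685.  -2.  22.]
(307, 318) [409.   3.   2.] [409.   3.  22.]
(320, 400) [ 109.  -52. -610.] [230. -31.  22.]
loaded (922, array([493.7, 232.2]), array([149. , 190.1]), 81.5, np.float64(53.721105540850544))
loaded low (2871, array([493.7, 232.2]), array([149. , 190.1]), 81.5, np.float64(35.49063590364153))
bush (171, array([514.3, 195.3]), array([50.5, 50.1]), 72.0, np.float64(78.50385151289379))
stack (868, array([ 496.1, -266.7]), array([147.4, 190.4]), 11.3, np.float64(87.59101588754174))
bystander (85, array([665.6,  -5.8]), array([48.6, 28.1]), 89.4, np.float64(73.62794317687417))
```

The top view shows the loaded tray at about (207,280) with its card on the left, at (172,270). The stray bushing is at (220,267), the nested pair at (432,280) with its card toward the robot, the marker at (305,318) and the bystander bushing at (316,198). In the scene view the loaded tray is at (207,224) and the stack at (423,330). Next I'll refine the tray poses.

```bash
cat >> fit.py <<'E'
def tofr(W,c,yaw):
    a=np.radians(yaw);x=np.array([np.cos(a),np.sin(a)]);y=np.array([-x[1],x[0]])
    d=W[...,:2]-np.asarray(c); return d@x,d@y
def prof(W,c,yaw,zmin,tag):
    X,Y=tofr(W,c,yaw); Z=W[...,2]
    m=(abs(X)<40)&(abs(Y)<85)&np.isfinite(Z)
    print(tag,"y-profile",[(int(b),int(np.median(Z[m&(abs(Y-b)<1.5)]))) for b in range(-84,85,3) if (m&(abs(Y-b)<1.5)).sum()>3])
    m=(Y<60)&(Y>-60)&(abs(X)<105)&np.isfinite(Z)
    print(tag,"x-profile max/med",[(int(b),int(np.median(Z[m&(abs(X-b)<1.5)])),int(Z[m&(abs(X-b)<1.5)].max())) for b in range(-102,105,3) if (m&(abs(X-b)<1.5)).sum()>3])
    # rib/rim edges by subset
    m=(Z>zmin)&(abs(X)<100)&(abs(Y)<85)
    for lo,hi in [(-80,-30),(-30,30),(30,80)]:
        s=m&(X>lo)&(X<hi); print("  x",lo,hi,"y ext",np.round(np.percentile(Y[s],[0.5,99.5]),1))
    for lo,hi in [(-60,-20),(-20,20),(20,60)]:
        s=m&(Y>lo)&(Y<hi); print("  y",lo,hi,"x ext",np.round(np.percentile(X[s],[0.5,99.5]),1))
E
python3 - <<'E'
from fit import *
W=np.load("W0.npy")
prof(W,(493.7,232.2),-8.5,44,"L")
prof(W,(496.1,-266.7),101.3,78,"S")
im=eyes.get_image("scene"); V=cloud(im)
for nm,c,yaw,z in [("L",(493.7,232.2),-8.5,(46,62)),("S",(496.1,-266.7),101.3,(80,96))]:
    print("scene",nm,rect(V,(c[0]-130,c[0]+130,c[1]-130,c[1]+130),*z))
print("bush",rect(V,(480,560,150,240),72,90))
for c in ["top"]:
    im=eyes.get_image(c)
    f=im["frame"]; a=cv2.resize(f[220:335,150:255],None,fx=4,fy=4,interpolation=cv2.INTER_CUBIC)
    b=cv2.resize(f[230:335,375:490],None,fx=3.4,fy=3.4,interpolation=cv2.INTER_CUBIC)
    o=np.zeros((470,820,3),np.uint8);o[:a.shape[0],:a.shape[1]]=a;o[:b.shape[0],425:425+b.shape[1]]=b[:,:395]
    cv2.imwrite("pics/crop.png",o[:,:800])
E
```

```text
L y-profile [(-84, 0), (-81, 0), (-78, 0), (-75, 35), (-72, 50), (-69, 0), (-66, 33), (-63, 33), (-60, 34), (-57, 58), (-54, 7), (-51, 5), (-48, 4), (-45, 4), (-42, 4), (-39, 4), (-36, 4), (-33, 4), (-30, 4), (-27, 4), (-24, 3), (-21, 4), (-18, 4), (-15, 9), (-12, 35), (-9, 4), (-6, 17), (-3, 31), (0, 31), (3, 30), (9, 11), (12, 4), (15, 6), (18, 5), (21, 8), (24, 6), (27, 4), (30, 4), (33, 3), (36, 3), (39, 7), (42, 13), (45, 16), (48, 15), (51, 14), (54, 4), (57, 12), (60, 31), (63, 33), (66, 33), (69, 46), (72, 54)]
L x-profile max/med [(-102, 0, 5), (-99, 0, 2), (-96, 53, 58), (-93, 55, 60), (-90, 42, 59), (-87, 34, 54), (-84, 34, 53), (-81, 34, 52), (-78, 33, 53), (-75, 33, 37), (-72, 32, 37), (-69, 31, 37), (-66, 5, 33), (-63, 5, 35), (-60, 4, 36), (-57, 9, 37), (-54, 6, 33), (-51, 6, 35), (-48, 6, 33), (-45, 5, 34), (-42, 5, 36), (-39, 5, 35), (-36, 5, 33), (-33, 6, 33), (-30, 5, 33), (-27, 6, 36), (-24, 6, 34), (-21, 5, 37), (-18, 6, 36), (-15, 5, 35), (-12, 6, 36), (-9, 8, 37), (-6, 7, 35), (-3, 6, 34), (0, 10, 81), (3, 16, 82), (6, 18, 82), (9, 14, 82), (12, 12, 82), (15, 1
[... 1917 characters left out ...]
8), (57, 37, 72), (60, 37, 69), (63, 41, 67), (66, 66, 69), (69, 66, 71), (72, 66, 71), (75, 67, 71), (78, 67, 82), (81, 68, 86), (84, 69, 86), (87, 69, 87), (90, 1, 92), (93, 55, 94), (96, 41, 93), (99, 0, 7), (102, 0, 6)]
  x -80 -30 y ext [-73.2  73.4]
  x -30 30 y ext [-73.7  73. ]
  x 30 80 y ext [-73.7  73.6]
  y -60 -20 x ext [-94.1  94.8]
  y -20 20 x ext [-94.   95.2]
  y 20 60 x ext [-94.6  95. ]
scene L (1346, array([493.8, 231. ]), array([148.7, 189. ]), 81.9, np.float64(52.394445373679844))
scene S (1696, array([ 496.4, -268.3]), array([149.6, 190.4]), 11.1, np.float64(86.80624674458414))
bush (205, array([513. , 195.2]), array([53.2, 50.2]), 68.1, np.float64(77.37747115061484))
```

View pics/crop.png

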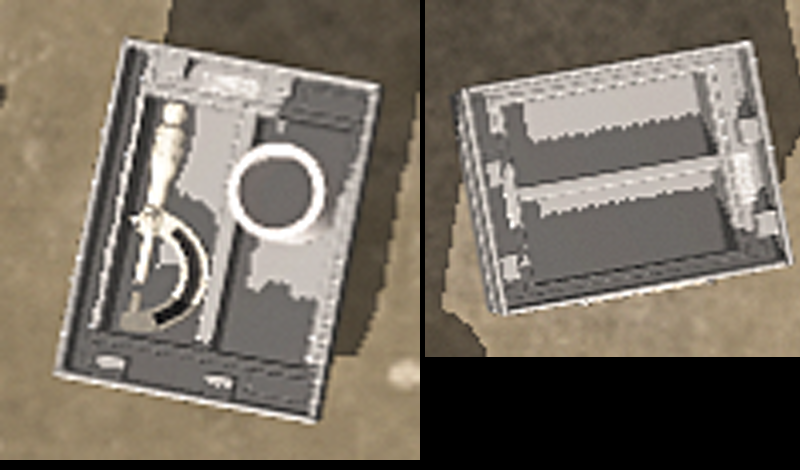

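```bash
cat > go.py <<'E'
import sys,numpy as np
from scipy.spatial.transform import Rotation as R
from rig import status
s=status.read_state(); M=np.array(s["tool_rot"]); p=np.array(s["tcp_pos"])
print("t %.2f"%s["time_s"],"tcp",np.round(p,1),"yawy %.2f"%np.degrees(np.arctan2(M[1,1],M[0,1])),"tilt",np.round(M[2,:2],4),"j1,5,6",np.round(np.degrees(np.array(s["joints"])[[0,4,5]]),1),"F",np.round(s["ft_force"],1),"g %.3f"%s["grip_width"])
if len(sys.argv)>4:
    x,y,z,w=map(float,sys.argv[1:5]); a=np.radians(w)
    Y=np.array([np.cos(a),np.sin(a),0]);Z=np.array([0,0,-1.]);T=np.stack([np.cross(Y,Z),Y,Z],1)
    rv=R.from_matrix(M.T@T).as_rotvec(degrees=True)
    print("shift cm",np.round(M.T@(np.array([x,y,z])-p)/10,2),"rot deg",np.round(rv,2))
E
python3 go.py 514 195.5 160 -8.3
```

```text
t 1.45 tcp [181.  598.2 231.3] yawy 73.17 tilt [-0. -0.] j1,5,6 [67.2 -0.  84.1] F [-0.4 -0.2  0. ] g 1.000
shift cm [-43.54 -28.9    7.13] rot deg [ 0.    0.   81.47]
```

```bash
python3 -m pendant '[[7,-3,-2,0.5,0,0,6],[7,-8,-5.3,1.3,0,0,15],[7,-13,-8.6,2.1,0,0,24],[7,-18,-12,3,0,0,34],[7,-23,-15.3,3.8,0,0,43]]'; python3 go.py 514 195.5 160 -8.3
```

```text
time_s: 2.08
tcp_pos: [357.9, 383.7, 193.3]
tool_rot: [[-0.498, 0.867, 0.001], [0.867, 0.498, 0.0], [0.0, 0.001, -1.0]]
ft_force: [1.0, 0.3, -0.1]
grip_width: 0.822
t 2.08 tcp [357.9 383.7 193.3] yawy 29.88 tilt [0.     0.0008] j1,5,6 [ 39.9  -0.  100.1] F [ 1.   0.3 -0.1] g 0.822
shift cm [-24.1    4.16   3.33] rot deg [ 4.000e-02 -2.000e-02  3.818e+01]
```

```bash
python3 -m pendant '[[6.8,-5.5,1,0.8,0,0,9],[6.8,-11,1.9,1.6,0,0,18],[6.8,-16.5,2.8,2.4,0,0,27],[6.8,-21.5,3.7,3.1,0,0,35],[6.8,-24.1,4.16,3.33,0,0,38.2]]'; python3 - <<'E'
from fit import *
im=eyes.get_image("wrist");cv2.imwrite("pics/w1.png",im["frame"]);W=cloud(im)
c,yaw=(493.7,231.8),-8.3
print(rect(W,(470,560,140,240),70,86)); X,Y=tofr(W,c,yaw)
print("loaded rim",rect(W,(360,620,90,370),45,62))
print(spotter.landmark_of("wrist","stray_bushing_mid"))
E
python3 go.py 514 195.5 42 -8.3
```

```text
time_s: 2.7
tcp_pos: [515.3, 195.6, 159.7]
tool_rot: [[0.145, 0.989, 0.0], [0.989, -0.145, -0.0], [-0.0, 0.0, -1.0]]
ft_force: [-0.7, -0.1, -0.1]
grip_width: 0.795
(2565, array([514.4, 196. ]), array([51.1, 50.9]), 81.3, np.float64(77.92363007070443))
loaded rim (14846, array([494.3, 232.1]), array([147.7, 189.6]), 81.3, np.float64(53.83713746836797))
[{'xy': [311.0, 242.8], 'confidence': 0.84}]
t 2.80 tcp [515.7 195.7 159.8] yawy -8.27 tilt [-0.0004  0.0007] j1,5,6 [ 14.1  -0.  112.4] F [-0.8  0.9  0.7] g 0.798
shift cm [-0.04 -0.17 11.78] rot deg [0.04 0.02 0.03]
```

View pics/w1.png

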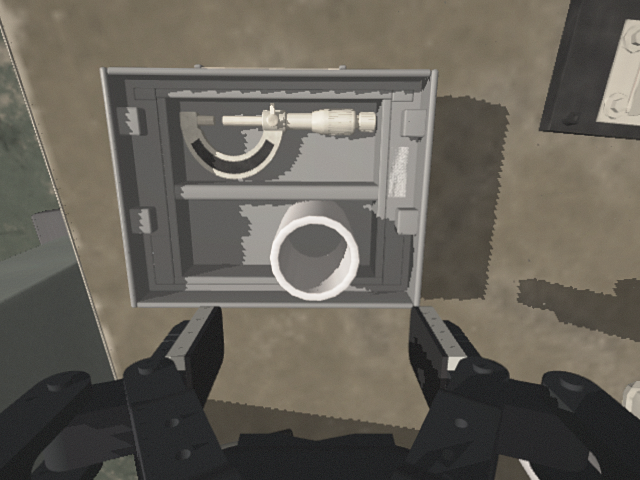

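The wrist view shows the bushing rim centred at about (315,258), micrometer at (280,125), fingers clear on both sides. I'll descend and grip along the tray's x axis.

```bash
python3 -m pendant '[[6.2,0,-0.13,4,0,0,0],[6.2,0,-0.13,8,0,0,0],[6.2,0,-0.13,11,0,0,0],[6.2,0,-0.13,12.1,0,0,0],[6.2,0,-0.13,12.15,0,0,0]]' && python3 -m pendant '[[4,0,0,0,0,0,0],[4,0,0,0,0,0,0],[4,0,0,0,0,0,0],[4,0,0,0,0,0,0]]'; python3 go.py 515 80 160 -8.3
```

```text
time_s: 3.42
tcp_pos: [512.0, 198.3, 38.3]
tool_rot: [[0.139, 0.99, -0.001], [0.99, -0.139, -0.0], [-0.0, -0.001, -1.0]]
ft_force: [1.2, -0.1, -0.5]
grip_width: 0.726
time_s: 3.92
tcp_pos: [513.8, 198.4, 39.9]
tool_rot: [[0.14, 0.99, 0.002], [0.99, -0.14, 0.001], [0.002, 0.002, -1.0]]
ft_force: [-0.5, 1.6, 6.4]
grip_width: 0.601
t 3.92 tcp [513.8 198.4  39.9] yawy -8.03 tilt [0.0016 0.0022] j1,5,6 [ 14.4   0.  112.4] F [-0.5  1.6  6.4] g 0.601
shift cm [-11.69   1.79 -12.02] rot deg [ 0.13 -0.09  0.27]
```

```bash
python3 -m pendant '[[4,0,0,-0.5,0,0,0],[4,0,0,-1.5,0,0,0],[4,0,0,-4,0,0,0],[4,0,0,-7,0,0,0],[4,0,0,-10,0,0,0]]'; python3 -m pendant '[[4,-3,0.3,-1,0,0,0],[4,-7,1,-1,0,0,0],[4,-10.5,1.6,-1,0,0,0],[4,-11.7,1.8,-1,0,0,0],[4,-11.7,1.8,-1,0,0,0]]'; python3 - <<'E'
from fit import *
im=eyes.get_image("top");W=cloud(im)
print("tray",rect(W,(380,620,120,330),46,62)); 
im=eyes.get_image("wrist");cv2.imwrite("pics/w2.png",im["frame"])
W=cloud(im);print("wrist tray",rect(W,(360,620,90,370),45,62))
E
python3 go.py 515 80 35 -8.3
```

```text
time_s: 4.55
tcp_pos: [512.0, 197.5, 139.3]
tool_rot: [[0.14, 0.99, -0.001], [0.99, -0.14, -0.001], [-0.001, -0.001, -1.0]]
ft_force: [0.2, -1.1, -2.2]
grip_width: 0.6
time_s: 5.18
tcp_pos: [513.9, 79.1, 148.5]
tool_rot: [[0.141, 0.99, -0.0], [0.99, -0.141, 0.0], [0.0, -0.0, -1.0]]
ft_force: [0.0, 0.9, -2.3]
grip_width: 0.603
tray (476, array([498.4, 265.2]), array([ 85.3, 191.4]), 83.4, np.float64(53.32682395470613))
wrist tray (7407, array([487.8, 190.2]), array([ 63. , 189.7]), 81.6, np.float64(54.284456262532785))
t 5.28 tcp [514.   80.2 148.5] yawy -8.01 tilt [ 0.0005 -0.0004] j1,5,6 [ 1.7  0.  99.7] F [ 0.2  0.1 -1.5] g 0.601
shift cm [-1.000e-02  1.100e-01  1.135e+01] rot deg [-0.02 -0.03  0.29]
```

```bash
python3 -m pendant '[[4,0,0.1,4,0,0,0],[4,0,0.1,8,0,0,0],[4,0,0.1,10.3,0,0,0],[4,0,0.1,11,0,0,0],[4,0,0.1,11.1,0,0,0]]'; python3 -m pendant '[[4,0,0,0.1,0,0,0],[4,0,0,0.15,0,0,0]]'
```

```text
time_s: 5.9
tcp_pos: [515.3, 80.1, 37.6]
tool_rot: [[0.139, 0.99, 0.0], [0.99, -0.139, 0.0], [0.0, 0.0, -1.0]]
ft_force: [0.7, 1.1, -3.1]
grip_width: 0.598
time_s: 6.15
tcp_pos: [516.2, 79.5, 37.1]
tool_rot: [[0.14, 0.99, 0.002], [0.99, -0.14, 0.0], [0.0, 0.002, -1.0]]
ft_force: [0.2, -1.0, -1.3]
grip_width: 0.599
```

```bash
python3 -m pendant '[[4,0,0,0.1,0,0,0],[4,0,0,0.1,0,0,0]]'; python3 -m pendant '[[4,0,0,0.1,0,0,0],[4,0,0,0.1,0,0,0]]'
```

```text
time_s: 6.4
tcp_pos: [515.9, 79.4, 36.0]
tool_rot: [[0.14, 0.99, 0.002], [0.99, -0.14, 0.0], [0.0, 0.002, -1.0]]
ft_force: [-0.6, 0.9, 3.2]
grip_width: 0.601
time_s: 6.65
tcp_pos: [515.9, 79.3, 35.9]
tool_rot: [[0.14, 0.99, 0.002], [0.99, -0.14, -0.0], [0.0, 0.002, -1.0]]
ft_force: [-3.3, -0.1, 11.9]
grip_width: 0.6
```

```bash
python3 -m pendant '[[7,0,0,-0.05,0,0,0],[7,0,0,-0.05,0,0,0],[7,0,0,-1.5,0,0,0],[7,0,0,-6,0,0,0],[7,0,0,-12,0,0,0]]'; python3 go.py 496.2 -267.3 180 11.3;  python3 - <<'E'
from fit import *
im=eyes.get_image("wrist");W=cloud(im)
print(rect(W,(470,570,30,130),66,86))
E
```

```text
time_s: 7.28
tcp_pos: [513.6, 79.3, 154.5]
tool_rot: [[0.14, 0.99, -0.003], [0.99, -0.14, -0.0], [-0.001, -0.003, -1.0]]
ft_force: [-0.1, -0.1, 0.2]
grip_width: 0.819
t 7.28 tcp [513.6  79.3 154.5] yawy -8.04 tilt [-0.0006 -0.0033] j1,5,6 [ 1.6 -0.  99.7] F [-0.1 -0.1  0.2] g 0.819
shift cm [-34.56   3.11  -2.54] rot deg [ -0.19   0.   -19.34]
(2572, array([515.3,  77.1]), array([51.6, 50.8]), 51.2, np.float64(73.92243742685021))
```

```bash
python3 -m pendant '[[4,-4.5,0.4,-1,0,0,-3],[4,-10.5,0.9,-2,0,0,-6],[4,-16.5,1.4,-2.5,0,0,-10],[4,-22.5,2,-2.5,0,0,-14],[4,-28.5,2.6,-2.5,0,0,-18]]'; python3 -m pendant '[[4,-4.5,1.2,0,0,0,-1.3],[4,-5.8,1.6,0,0,0,-1.3],[4,-5.8,1.6,0,0,0,-1.3]]';python3 - <<'E'
from fit import *
im=eyes.get_image("wrist");cv2.imwrite("pics/w3.png",im["frame"]);W=cloud(im)
print("S rim",rect(W,(360,640,-400,-130),80,96))
m=(W[...,2]>58)&(W[...,2]<72); X,Y=tofr(W,(496.2,-267.3),101.3); s=m&(abs(X)<50)&(abs(Y)<15)
P=W[s][:,:2]; print("rib",rect(W[s],(0,999,-999,0),58,72))
for lo in (-50,-25,0,25): q=s&(X>lo)&(X<lo+25); print(lo,np.round(np.percentile(Y[q],[2,50,98]),1))
E
python3 go.py 496.2 -267.3 60 11.3
```

```text
time_s: 7.95
tcp_pos: [501.1, -208.5, 180.1]
tool_rot: [[-0.175, 0.985, 0.002], [0.985, 0.175, -0.001], [-0.001, 0.002, -1.0]]
ft_force: [1.2, 0.0, 0.2]
grip_width: 0.47
time_s: 8.32
tcp_pos: [526.9, -261.1, 179.2]
tool_rot: [[-0.194, 0.981, -0.0], [0.981, 0.194, 0.0], [0.0, 0.0, -1.0]]
ft_force: [-0.6, -0.1, 0.6]
grip_width: 0.468
S rim (11291, array([ 496.2, -267.7]), array([147.7, 188.8]), 10.9, np.float64(88.0189951009653))
rib (2375, array([ 497.4, -267. ]), array([10.2, 99.9]), 11.1, np.float64(65.12213580032306))
-50 [-6.1 -1.6  3.5]
-25 [-6.1 -1.7  3.6]
0 [-6.2 -1.7  3.4]
25 [-6.3 -1.8  3.4]
t 8.38 tcp [ 526.4 -260.   179. ] yawy 11.28 tilt [ 0.0011 -0.0006] j1,5,6 [-32.6   0.   46.1] F [-0.6  0.3 -0.1] g 0.467
shift cm [-0.13 -3.1  11.9 ] rot deg [-0.03 -0.06 -0.02]
```

View pics/w3.png

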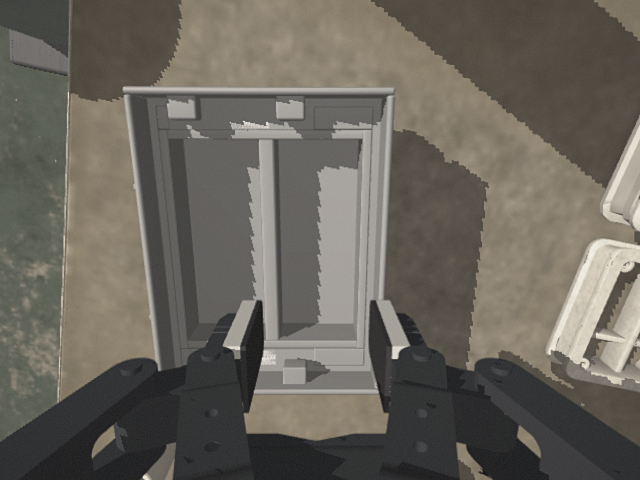

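```bash
python3 -m pendant '[[4,-0.16,-2.97,2,0,0,0.2],[4,-0.16,-2.97,6,0,0,0.2],[4,-0.16,-2.97,10.5,0,0,0.2],[4,-0.16,-2.97,12.5,0,0,0.2],[4,-0.16,-2.97,12.9,0,0,0.2]]'; python3 go.py 497.5 -267.3 40.5 11.1
```

```text
time_s: 9.0
tcp_pos: [496.2, -265.4, 48.5]
tool_rot: [[-0.194, 0.981, -0.004], [0.981, 0.194, 0.003], [0.003, -0.003, -1.0]]
ft_force: [0.2, 0.4, 0.5]
grip_width: 0.465
t 9.00 tcp [ 496.2 -265.4   48.5] yawy 11.18 tilt [ 0.0035 -0.003 ] j1,5,6 [-34.7   0.   44.1] F [0.2 0.4 0.5] g 0.465
shift cm [-0.22  0.1   0.8 ] rot deg [-0.17 -0.2   0.07]
```

```bash
python3 -m pendant '[[4,-0.15,0.05,0.5,0,0,0],[4,-0.15,0.05,0.75,0,0,0]]'; python3 -m pendant '[[0,0,0,0,0,0,0],[0,0,0,0,0,0,0],[0,0,0,0,0,0,0],[0,0,0,0,0,0,0],[0,0,0,0,0,0,0]]'; python3 go.py 497.5 -267.3 40.5 11.1
```

```text
time_s: 9.25
tcp_pos: [499.7, -269.9, 43.6]
tool_rot: [[-0.192, 0.981, 0.002], [0.981, 0.192, -0.001], [-0.002, 0.002, -1.0]]
ft_force: [0.5, -0.6, 0.7]
grip_width: 0.465
time_s: 9.88
tcp_pos: [499.3, -270.0, 43.3]
tool_rot: [[-0.192, 0.981, 0.001], [0.981, 0.192, -0.001], [-0.001, 0.001, -1.0]]
ft_force: [-0.9, 0.9, 5.8]
grip_width: 0.103
t 9.88 tcp [ 499.3 -270.    43.3] yawy 11.06 tilt [-0.001   0.0008] j1,5,6 [-34.9  -0.   44. ] F [-0.9  0.9  5.8] g 0.103
shift cm [ 0.3  -0.12  0.28] rot deg [ 0.05  0.06 -0.04]
```

```bash
python3 -m pendant '[[0,0,0,-0.2,0,0,0],[0,0,0,-0.5,0,0,0],[0,0,0,-1,0,0,0],[0,0,0,-1.7,0,0,0],[0,0,0,-2.7,0,0,0]]'; python3 -m pendant '[[0,0,0,-1.2,0,0,0],[0,0,0,-2.8,0,0,0],[0,0,0,-5,0,0,0],[0,0,0,-7.5,0,0,0],[0,0,0,-9,0,0,0]]';python3 - <<'E'
from fit import *
im=eyes.get_image("wrist");cv2.imwrite("pics/w4.png",im["frame"])
im=eyes.get_image("top");W=cloud(im); 
s=status.read_state();print(s["tcp_pos"])
for z in [(80,96),(170,220),(46,62)]:
  try: print(z,rect(W,(360,640,-420,-120),*z))
  except Exception as e: print(z,e)
E
python3 go.py 494 231.5 170 81.5
```

```text
time_s: 10.5
tcp_pos: [498.5, -269.4, 69.9]
tool_rot: [[-0.192, 0.981, -0.0], [0.981, 0.192, 0.0], [0.0, -0.0, -1.0]]
ft_force: [-0.7, -0.0, -2.6]
grip_width: 0.103
time_s: 11.12
tcp_pos: [499.6, -270.2, 161.9]
tool_rot: [[-0.192, 0.981, 0.002], [0.981, 0.192, -0.002], [-0.002, 0.002, -1.0]]
ft_force: [0.4, 0.1, -3.6]
grip_width: 0.103
[ 500.26967696 -270.60253141  162.21231675]
(80, 96) (0, array([0., 0.]), array([0., 0.]), 0.0, np.float64(nan))
(170, 220) (2328, array([ 497.8, -265.9]), array([148.5, 187.4]), 10.9, np.float64(188.42595216147515))
(46, 62) (266, array([ 481. , -185.9]), array([145.3,  26.1]), 11.3, np.float64(53.33355795282182))
t 11.22 tcp [ 500.3 -270.6  162.2] yawy 11.07 tilt [-0.0035  0.0034] j1,5,6 [-34.9   0.   44. ] F [ 0.1 -0.6 -3.2] g 0.108
shift cm [49.39  9.02 -0.92] rot deg [ 5.000e-02  3.000e-01 -7.043e+01]
  return _methods._mean(a, axis=axis, dtype=dtype,
  ret = ret.dtype.type(ret / rcount)
```

```bash
python3 -m pendant '[[0,3,0.5,-0.5,0,0,-5],[0,7.5,1.4,-1,0,0,-12],[0,12.5,2.3,-1,0,0,-19],[0,17.5,3.2,-1,0,0,-26],[0,22.5,4.1,-1,0,0,-33]]'; python3 go.py 496.5 229 170 81.5
```

```text
time_s: 11.85
tcp_pos: [494.9, -39.2, 168.6]
tool_rot: [[-0.698, 0.716, -0.001], [0.716, 0.698, 0.0], [0.001, -0.001, -1.0]]
ft_force: [0.7, 0.5, -2.9]
grip_width: 0.105
t 11.85 tcp [494.9 -39.2 168.6] yawy 44.27 tilt [ 0.0011 -0.0006] j1,5,6 [-12.    0.   33.7] F [ 0.7  0.5 -2.9] g 0.105
shift cm [19.1  18.84 -0.12] rot deg [-1.000e-02 -7.000e-02 -3.723e+01]
```

```bash
python3 -m pendant '[[0,3.7,3.6,0,0,0,-8],[0,7.4,7.2,0,0,0,-16],[0,11,10.8,0,0,0,-24],[0,14.4,14.2,0,0,0,-30],[0,17.2,16.9,0,0,0,-35]]';python3 -m pendant '[[0,1,2,0,0,0,-2.2],[0,1.1,2.4,0,0,0,-2.2],[0,1.1,2.4,0,0,0,-2.2]]'; cat > cmp.py <<'E'
from fit import *
import sys
zr=float(sys.argv[1]); zl=float(sys.argv[2])
for c in ["top","scene"]:
    im=eyes.get_image(c);W=cloud(im)
    n=rect(W,(360,630,100,370),zr-8,zr+8)
    print(c,"held",n)
    try: print(c,"low",rect(W,(360,630,100,370),zl-8,zl+8))
    except Exception as e: print(e)
cv2.imwrite(sys.argv[3],im["frame"])
E
python3 cmp.py 216 56 pics/s5.png; python3 go.py 496.5 229 170 81.5
```

```text
time_s: 12.48
tcp_pos: [496.7, 202.0, 168.5]
tool_rot: [[-0.983, 0.186, -0.001], [0.186, 0.983, -0.0], [0.001, -0.001, -1.0]]
ft_force: [0.5, -0.1, -3.7]
grip_width: 0.101
time_s: 12.85
tcp_pos: [491.0, 225.5, 168.8]
tool_rot: [[-0.988, 0.152, -0.001], [0.152, 0.988, -0.001], [0.001, -0.001, -1.0]]
ft_force: [-1.1, -0.8, -2.5]
grip_width: 0.104
top held (736, array([489. , 225.7]), array([147.1, 191. ]), 81.8, np.float64(213.6930182839812))
top low (201, array([483.9, 165.6]), array([ 14.9, 188.8]), 81.1, np.float64(54.77627566629894))
scene held (1311, array([489. , 224.4]), array([151.2, 190.4]), 80.5, np.float64(213.29637642303703))
scene low (694, array([481.2, 206.8]), array([158. , 220.8]), 63.2, np.float64(53.4622663922641))
t 12.95 tcp [491.3 225.  169.2] yawy 81.19 tilt [ 0.0004 -0.0007] j1,5,6 [17.8 -0.  26.6] F [-0.1  0.7 -3.2] g 0.100
shift cm [-0.45  0.47 -0.08] rot deg [-0.04 -0.03 -0.31]
```

```bash
python3 -m pendant '[[0,-0.38,0.61,1.5,0,0,-0.3],[0,-0.38,0.61,4,0,0,-0.3],[0,-0.38,0.61,7,0,0,-0.3],[0,-0.38,0.61,9,0,0,-0.3],[0,-0.38,0.61,9.5,0,0,-0.3]]';python3 -m pendant '[[0,0,0,0,0,0,0]]'; python3 cmp.py 120 56 pics/s6.png; python3 go.py 496 230.5 60 81.5;  python3 - <<'E'
from fit import *
im=cv2.imread("pics/s6.png");cv2.imwrite("pics/s6c.png",cv2.resize(im[160:280,140:290],None,fx=4,fy=4,interpolation=cv2.INTER_CUBIC))
E
```

```text
time_s: 13.58
tcp_pos: [494.5, 230.4, 72.0]
tool_rot: [[-0.989, 0.147, -0.004], [0.147, 0.989, -0.001], [0.004, -0.002, -1.0]]
ft_force: [-0.1, 0.4, -3.1]
grip_width: 0.104
time_s: 13.7
tcp_pos: [496.2, 231.1, 74.2]
tool_rot: [[-0.989, 0.147, -0.0], [0.147, 0.989, -0.0], [0.0, -0.0, -1.0]]
ft_force: [0.1, 0.7, -2.3]
grip_width: 0.105
top held (627, array([494.2, 231.5]), array([148.6, 190.5]), 81.9, np.float64(118.70583686152258))
top low (218, array([487.8, 208.5]), array([105.1, 188.5]), 84.4, np.float64(55.139029368617))
scene held (1184, array([494.8, 231.5]), array([151.6, 190.5]), 80.9, np.float64(118.27199252614668))
scene low (537, array([493.5, 230. ]), array([147. , 188.6]), 81.7, np.float64(53.22189274695313))
t 13.80 tcp [497.1 231.6  75.3] yawy 81.55 tilt [-0.0017  0.0008] j1,5,6 [18.2  0.  26.7] F [ 0.4  0.  -3.7] g 0.106
shift cm [ 0.09 -0.12  1.53] rot deg [0.05 0.1  0.05]
```

View pics/s6c.png

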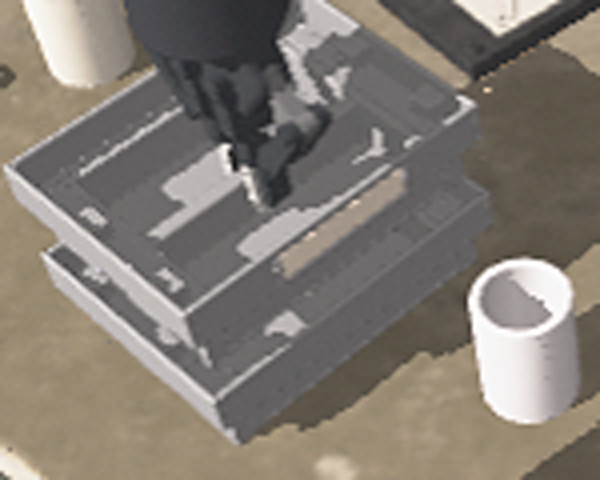

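The scene crop shows tray_a hovering level just above the loaded tray, its card at (345,220) on the opposite side as intended. The bushing is standing at (525,340). I'll lower it gradually with force checks.

```bash
python3 -m pendant '[[0,0.06,-0.08,0.3,0,0,0],[0,0.06,-0.08,0.6,0,0,0],[0,0.06,-0.08,0.9,0,0,0]]';python3 -m pendant '[[0,0,0,0.1,0,0,0],[0,0,0,0.15,0,0,0]]';python3 -m pendant '[[0,0,0,0.1,0,0,0],[0,0,0,0.1,0,0,0]]';python3 go.py
```

```text
time_s: 14.18
tcp_pos: [495.4, 230.7, 65.5]
tool_rot: [[-0.989, 0.147, 0.0], [0.147, 0.989, 0.0], [-0.0, 0.0, -1.0]]
ft_force: [0.3, 0.7, -3.2]
grip_width: 0.108
time_s: 14.42
tcp_pos: [495.3, 230.6, 63.9]
tool_rot: [[-0.989, 0.147, -0.0], [0.147, 0.989, -0.0], [0.0, -0.0, -1.0]]
ft_force: [-0.3, -0.2, -2.5]
grip_width: 0.102
time_s: 14.68
tcp_pos: [495.3, 230.6, 63.0]
tool_rot: [[-0.989, 0.147, -0.0], [0.147, 0.989, -0.0], [0.0, -0.0, -1.0]]
ft_force: [0.6, -0.1, -3.4]
grip_width: 0.103
t 14.68 tcp [495.3 230.6  63. ] yawy 81.57 tilt [ 0.0001 -0.0001] j1,5,6 [18.2 -0.  26.6] F [ 0.6 -0.1 -3.4] g 0.103
```

```bash
python3 -m pendant '[[0,0,0,0.1,0,0,0],[0,0,0,0.2,0,0,0]]'; python3 -m pendant '[[0,0,0,0.1,0,0,0],[0,0,0,0.1,0,0,0]]';python3 -m pendant '[[0,0,0,0.1,0,0,0],[0,0,0,0.1,0,0,0]]'
```

```text
time_s: 14.92
tcp_pos: [495.4, 230.7, 61.0]
tool_rot: [[-0.989, 0.147, 0.0], [0.147, 0.989, 0.0], [-0.0, 0.0, -1.0]]
ft_force: [-0.6, 0.5, -3.4]
grip_width: 0.102
time_s: 15.18
tcp_pos: [495.2, 230.6, 59.9]
tool_rot: [[-0.989, 0.147, -0.0], [0.147, 0.989, -0.0], [0.0, -0.0, -1.0]]
ft_force: [0.1, -0.2, -3.8]
grip_width: 0.104
time_s: 15.42
tcp_pos: [495.4, 230.7, 59.3]
tool_rot: [[-0.989, 0.147, 0.0], [0.147, 0.989, 0.0], [-0.0, 0.0, -1.0]]
ft_force: [-2.2, -1.4, -0.6]
grip_width: 0.104
```

```bash
python3 -m pendant '[[0,0,0,0.05,0,0,0],[0,0,0,0.05,0,0,0]]'; python3 cmp.py 106 56 pics/s7.png
```

```text
time_s: 15.68
tcp_pos: [495.5, 230.7, 59.3]
tool_rot: [[-0.989, 0.147, 0.0], [0.147, 0.989, 0.0], [-0.0, 0.0, -1.0]]
ft_force: [-2.6, -1.0, 5.6]
grip_width: 0.099
top held (567, array([493.5, 230.6]), array([147.7, 190.9]), 82.2, np.float64(104.23740318563432))
top low (1602, array([488.8, 216.3]), array([120.7, 188.4]), 84.5, np.float64(53.798303911221865))
scene held (1049, array([493.7, 230.5]), array([149.3, 191. ]), 81.2, np.float64(103.41789636854207))
scene low (1910, array([492.8, 230. ]), array([147.5, 188.2]), 82.3, np.float64(54.08392623280156))
```

```bash
python3 -m pendant '[[3,0,0,-0.05,0,0,0],[3,0,0,-0.05,0,0,0],[3,0,0,-0.3,0,0,0],[3,0,0,-2,0,0,0],[3,0,0,-6,0,0,0]]'; python3 -m pendant '[[4,0,0,-3,0,0,0],[4,0,0,-7,0,0,0]]'; python3 - <<'E'
from fit import *
im=eyes.get_image("wrist");W=cloud(im)
cv2.imwrite("pics/w8.png",im["frame"])
print(rect(W,(360,630,100,370),98,114))
c,yaw=(493.6,231),171.5;X,Y=tofr(W,c,yaw);Z=W[...,2]
# level: plane fit on floor/ledge
m=(abs(X)<66)&(abs(Y)<55)&(Z>50)&(Z<58); P=W[m];A=np.c_[X[m],Y[m],np.ones(m.sum())];print("floor plane",m.sum(),np.linalg.lstsq(A,Z[m],rcond=None)[0])
im=eyes.get_image("top");W=cloud(im);print("top",rect(W,(360,630,100,370),98,114));print("stackB",rect(W,(360,640,-420,-120),46,62));print("bush",rect(W,(470,570,30,130),66,86))
E
python3 go.py 499.5 -270 200 191.1
```

```text
time_s: 16.4
tcp_pos: [493.7, 230.1, 118.1]
tool_rot: [[-0.989, 0.147, -0.004], [0.147, 0.989, -0.001], [0.004, -0.002, -1.0]]
ft_force: [1.4, -0.6, -0.5]
grip_width: 0.351
time_s: 16.65
tcp_pos: [495.0, 230.6, 190.3]
tool_rot: [[-0.989, 0.147, -0.0], [0.147, 0.989, 0.0], [0.0, -0.0, -1.0]]
ft_force: [-0.3, 0.1, 0.0]
grip_width: 0.469
(10859, array([493.7, 230.5]), array([147.8, 188.6]), 81.6, np.float64(104.42573518719911))
floor plane 24917 [-1.89665696e-03 -1.28293017e-03  5.34344721e+01]
top (683, array([493.4, 230.8]), array([147.9, 190.7]), 81.9, np.float64(103.93636522030943))
stackB (815, array([ 496.1, -266.9]), array([147.3, 191.2]), 11.2, np.float64(53.91518408117145))
bush (164, array([515. ,  78.9]), array([49.7, 49.7]), 1.2, np.float64(74.06158754421801))
t 16.75 tcp [499.2 232.  195.1] yawy 81.57 tilt [-0.0101  0.0051] j1,5,6 [18.2  0.  26.6] F [0.9 0.5 0.6] g 0.469
shift cm [ -7.39 -49.65  -0.67] rot deg [  -0.36    0.67 -109.53]
```

```bash
python3 -m pendant '[[4,-0.4,-3,-1,0,0,-9],[4,-1,-7.5,-1,0,0,-19],[4,-2,-13,-1,0,0,-29],[4,-2.8,-19,-1,0,0,-39],[4,-3.7,-25,-1,0,0,-49]]';  python3 go.py 499.5 -270 180 191.1
```

```text
time_s: 17.38
tcp_pos: [495.5, -11.6, 198.9]
tool_rot: [[-0.774, -0.633, 0.001], [-0.633, 0.774, -0.0], [-0.001, -0.001, -1.0]]
ft_force: [0.5, 0.2, -0.2]
grip_width: 0.468
t 17.38 tcp [495.5 -11.6 198.9] yawy 129.26 tilt [-0.0005 -0.0006] j1,5,6 [ -8.8  -0.  -48.1] F [ 0.5  0.2 -0.2] g 0.468
shift cm [ 16.05 -20.26   1.89] rot deg [-5.000e-02  1.000e-02 -6.184e+01]
```

```bash
python3 -m pendant '[[4,3.5,-4.4,0.5,0,0,-10],[4,7,-8.8,1,0,0,-20],[4,10.5,-13.2,1.5,0,0,-30],[4,13.4,-17,1.9,0,0,-40],[4,16,-20.2,1.9,0,0,-50]]';  python3 -m pendant '[[4,0,0,1,0,0,-9],[4,0,0,2,0,0,-11.8],[4,0,0,2,0,0,-11.8],[4,0,0,2,0,0,-11.8]]'; python3 - <<'E'
from fit import *
im=eyes.get_image("wrist");W=cloud(im)
m=(W[...,2]>24)&(W[...,2]<38); X,Y=tofr(W,(496.2,-267.3),101.3); s=m&(abs(X)<50)&(abs(Y)<15)
print("rib",rect(W[s],(0,999,-999,0),20,72)); print("rim",rect(W,(360,640,-400,-130),46,62))
E
python3 go.py 499.5 -270 18 191.1
```

```text
time_s: 18.0
tcp_pos: [497.7, -269.6, 179.3]
tool_rot: [[-0.014, -1.0, -0.0], [-1.0, 0.014, 0.0], [-0.0, 0.0, -1.0]]
ft_force: [0.4, 0.1, 0.2]
grip_width: 0.468
time_s: 18.5
tcp_pos: [498.4, -267.6, 159.9]
tool_rot: [[0.186, -0.983, 0.0], [-0.983, -0.186, -0.0], [0.0, -0.0, -1.0]]
ft_force: [-0.9, 0.8, 0.1]
grip_width: 0.463
rib (2071, array([ 497.8, -266.9]), array([ 9.9, 99.7]), 11.0, np.float64(31.311886440067042))
rim (10032, array([ 496.4, -267.9]), array([148.4, 189.9]), 11.1, np.float64(54.267194288456096))
t 18.55 tcp [ 498.6 -267.6  160.2] yawy -169.28 tilt [ 0.0007 -0.0006] j1,5,6 [ -34.8   -0.  -135.5] F [-0.1 -0.2  0.6] g 0.469
shift cm [ 0.24 -0.04 14.22] rot deg [-0.04 -0.04 -0.38]
```

```bash
python3 -m pendant '[[4,0.2,-0.03,5,0,0,-0.35],[4,0.2,-0.03,10,0,0,-0.35],[4,0.2,-0.03,13.3,0,0,-0.35],[4,0.2,-0.03,14.4,0,0,-0.35],[4,0.2,-0.03,14.6,0,0,-0.35]]'; python3 -m pendant '[[4,0,0,0.2,0,0,0],[4,0,0,0.4,0,0,0]]'; python3 go.py 499.5 -270 10 191.1
```

```text
time_s: 19.18
tcp_pos: [499.3, -269.7, 13.9]
tool_rot: [[0.192, -0.981, 0.0], [-0.981, -0.192, -0.0], [0.0, -0.0, -1.0]]
ft_force: [-0.1, -0.3, 0.1]
grip_width: 0.469
time_s: 19.42
tcp_pos: [500.2, -270.4, 11.0]
tool_rot: [[0.192, -0.981, 0.003], [-0.981, -0.192, -0.002], [0.002, -0.002, -1.0]]
ft_force: [0.1, 0.1, 0.1]
grip_width: 0.465
t 19.43 tcp [ 500.2 -270.4   11. ] yawy -168.91 tilt [ 0.0022 -0.0022] j1,5,6 [ -34.9    0.  -136. ] F [0.1 0.1 0.1] g 0.465
shift cm [-0.05  0.06  0.1 ] rot deg [-0.12 -0.13 -0.01]
```

```bash
python3 -m pendant '[[0,0,0,0.05,0,0,0],[0,0,0,0.05,0,0,0],[0,0,0,0.05,0,0,0],[0,0,0,0.05,0,0,0],[0,0,0,0.05,0,0,0]]'; python3 -m pendant '[[0,0,0,-0.2,0,0,0],[0,0,0,-0.5,0,0,0],[0,0,0,-1.2,0,0,0],[0,0,0,-2.5,0,0,0],[0,0,0,-4,0,0,0]]'; python3 -m pendant '[[0,0,0,-3,0,0,0],[0,0,0,-7,0,0,0],[0,0,0,-12,0,0,0],[0,0,0,-16,0,0,0],[0,0,0,-17,0,0,0]]'; python3 go.py 495.5 230.5 230 81.5
```

```text
time_s: 20.05
tcp_pos: [499.2, -269.8, 9.6]
tool_rot: [[0.192, -0.981, 0.001], [-0.981, -0.192, -0.001], [0.001, -0.0, -1.0]]
ft_force: [-0.7, -0.2, 5.6]
grip_width: 0.102
time_s: 20.68
tcp_pos: [499.0, -269.6, 50.0]
tool_rot: [[0.192, -0.981, 0.0], [-0.981, -0.192, -0.0], [0.0, -0.0, -1.0]]
ft_force: [0.1, 0.1, -3.3]
grip_width: 0.103
time_s: 21.3
tcp_pos: [500.9, -270.9, 223.6]
tool_rot: [[0.192, -0.981, 0.007], [-0.981, -0.192, -0.005], [0.006, -0.006, -1.0]]
ft_force: [-0.0, 0.1, -4.2]
grip_width: 0.105
t 21.30 tcp [ 500.9 -270.9  223.6] yawy -168.91 tilt [ 0.0058 -0.0056] j1,5,6 [ -34.9   -0.  -136. ] F [-0.   0.1 -4.2] g 0.105
shift cm [-49.31  -9.11  -0.88] rot deg [-5.4000e-01  8.0000e-02  1.0958e+02]
```

```bash
python3 -m pendant '[[0,-3,-0.5,-0.5,0,0,7],[0,-7.5,-1.4,-0.7,0,0,16],[0,-12,-2.2,-0.7,0,0,25],[0,-16.5,-3,-0.7,0,0,34],[0,-21,-3.9,-0.7,0,0,43]]'; python3 go.py 494 226 230 81.5
```

```text
time_s: 21.92
tcp_pos: [495.5, -54.3, 224.5]
tool_rot: [[-0.533, -0.846, -0.002], [-0.846, 0.533, 0.001], [0.001, 0.002, -1.0]]
ft_force: [-0.2, 0.6, -3.0]
grip_width: 0.102
t 21.93 tcp [495.5 -54.3 224.5] yawy 147.77 tilt [0.0006 0.0024] j1,5,6 [-13.7   0.  -71.5] F [-0.2  0.6 -3. ] g 0.102
shift cm [-23.63  15.07  -0.53] rot deg [ 0.1  -0.11 66.27]
```

```bash
python3 -m pendant '[[0,-4,2.6,0,0,0,9],[0,-8.5,5.4,0,0,0,19],[0,-13,8.3,0,0,0,29],[0,-17.5,11.2,0,0,0,39],[0,-21,13.4,0,0,0,48]]'; python3 go.py 494 226 230 81.5
```

```text
time_s: 22.55
tcp_pos: [492.7, 194.8, 224.5]
tool_rot: [[-0.985, -0.17, -0.002], [-0.17, 0.985, -0.001], [0.002, -0.0, -1.0]]
ft_force: [0.8, -0.1, -3.3]
grip_width: 0.101
t 22.55 tcp [492.7 194.8 224.5] yawy 99.81 tilt [ 0.0024 -0.0001] j1,5,6 [14.6  0.   4.8] F [ 0.8 -0.1 -3.3] g 0.101
shift cm [-0.66  3.05 -0.55] rot deg [-0.03 -0.14 18.31]
```

```bash
python3 -m pendant '[[0,-0.4,1.8,0,0,0,9],[0,-0.7,2.9,0,0,0,16],[0,-0.8,3.3,0,0,0,18.2],[0,-0.8,3.3,0,0,0,18.2],[0,-0.8,3.3,0,0,0,18.2]]'; python3 cmp.py 271 106 pics/s9.png; python3 go.py 495.5 230.5 122 81.5
```

```text
time_s: 23.18
tcp_pos: [495.6, 226.6, 225.2]
tool_rot: [[-0.99, 0.141, -0.002], [0.141, 0.99, -0.001], [0.001, -0.001, -1.0]]
ft_force: [0.4, 0.1, -3.5]
grip_width: 0.104
top held (847, array([496.7, 226.2]), array([144.9, 190.2]), 82.1, np.float64(269.72367072917984))
top low (258, array([484.4, 168.1]), array([ 21.9, 190.2]), 82.1, np.float64(104.36357242580459))
scene held (1556, array([497.9, 226.4]), array([148.6, 191.6]), 82.0, np.float64(268.7238541236286))
scene low (844, array([493.4, 230.6]), array([149.2, 189.6]), 81.4, np.float64(102.92203809126306))
t 23.27 tcp [495.9 226.6 225.6] yawy 81.88 tilt [ 0.0008 -0.0004] j1,5,6 [17.8 -0.  25.9] F [-0.2 -0.2 -3.2] g 0.098
shift cm [ 0.08  0.38 10.36] rot deg [-0.02 -0.04  0.38]
```

```bash
python3 -m pendant '[[0,0.43,0.47,1.5,0,0,0.35],[0,0.43,0.47,4.2,0,0,0.35],[0,0.43,0.47,7.2,0,0,0.35],[0,0.43,0.47,9.4,0,0,0.35],[0,0.43,0.47,10,0,0,0.35]]';python3 -m pendant '[[0,0,0,0,0,0,0]]'; python3 cmp.py 171 106 pics/s10.png;python3 cmp.py 171 106 pics/s10.png; python3 go.py
```

```text
time_s: 23.9
tcp_pos: [490.3, 231.7, 123.4]
tool_rot: [[-0.989, 0.147, -0.005], [0.147, 0.989, -0.001], [0.004, -0.002, -1.0]]
ft_force: [-0.1, 0.3, -3.5]
grip_width: 0.107
time_s: 24.02
tcp_pos: [492.1, 232.3, 125.6]
tool_rot: [[-0.989, 0.147, -0.001], [0.147, 0.989, -0.0], [0.001, -0.0, -1.0]]
ft_force: [0.5, 0.5, -3.4]
grip_width: 0.105
top held (691, array([493.4, 232.4]), array([146.7, 190.1]), 81.8, np.float64(170.0713964309847))
top low (243, array([478.3, 188. ]), array([177.6, 121.6]), 12.7, np.float64(104.67735275669384))
scene held (1337, array([494.3, 231.7]), array([148.8, 191.3]), 81.0, np.float64(169.37171137765415))
scene low (598, array([493.5, 229.2]), array([146.4, 190.4]), 81.2, np.float64(103.21264048057077))
top held (724, array([494.4, 232.7]), array([146.5, 190.5]), 81.6, np.float64(171.20404319321386))
top low (231, array([483.4, 162.4]), array([ 10.6, 189.5]), 81.2, np.float64(104.7874266504125))
scene held (1391, array([495.2, 232.1]), array([148.5, 190.4]), 81.8, np.float64(169.71354494949037))
scene low (622, array([493.7, 230.2]), array([148. , 189.6]), 81.6, np.float64(103.08273626266771))
t 24.23 tcp [493.6 232.7 127.2] yawy 81.54 tilt [-0.0021  0.0011] j1,5,6 [18.4  0.  26.9] F [ 0.  -0.6 -3.9] g 0.104
```

```bash
python3 -m pendant '[[0,0.06,-0.06,0.3,0,0,0],[0,0.06,-0.06,0.6,0,0,0],[0,0.06,-0.06,0.9,0,0,0],[0,0.06,-0.06,1.1,0,0,0]]';python3 -m pendant '[[0,0,0,0.1,0,0,0],[0,0,0,0.2,0,0,0]]';python3 cmp.py 165 106 pics/s11.png; python3 go.py
```

```text
time_s: 24.72
tcp_pos: [491.7, 231.7, 114.6]
tool_rot: [[-0.989, 0.147, -0.0], [0.147, 0.989, -0.0], [0.0, -0.0, -1.0]]
ft_force: [-0.4, -0.1, -2.9]
grip_width: 0.101
time_s: 24.98
tcp_pos: [492.0, 231.8, 113.0]
tool_rot: [[-0.989, 0.147, 0.0], [0.147, 0.989, 0.0], [-0.0, 0.0, -1.0]]
ft_force: [-0.8, 0.7, -3.8]
grip_width: 0.099
top held (368, array([493.2, 232.3]), array([146.3, 189.7]), 81.5, np.float64(158.98668711249536))
top low (1889, array([481.2, 207.6]), array([185.1, 130.1]), 3.2, np.float64(106.63747689599813))
scene held (564, array([493.9, 231. ]), array([149.4, 190.5]), 81.8, np.float64(158.7026633437361))
scene low (1804, array([493.2, 230.7]), array([149.8, 188.7]), 82.1, np.float64(106.30712994726707))
t 25.07 tcp [491.9 231.8 112.9] yawy 81.53 tilt [ 0.0001 -0.0001] j1,5,6 [18.4 -0.  26.9] F [ 0.4 -0.2 -2.8] g 0.103
```

Aligned to within about 1 mm in both cameras. Continuing down; contact is expected at a TCP height of about 109.5.

```bash
python3 -m pendant '[[0,0,-0.03,0.1,0,0,0],[0,0,-0.03,0.2,0,0,0]]';python3 -m pendant '[[0,0,0,0.1,0,0,0],[0,0,0,0.1,0,0,0]]';python3 -m pendant '[[0,0,0,0.1,0,0,0],[0,0,0,0.1,0,0,0]]'
```

```text
time_s: 25.32
tcp_pos: [491.9, 231.5, 111.0]
tool_rot: [[-0.989, 0.147, 0.0], [0.147, 0.989, 0.0], [-0.0, 0.0, -1.0]]
ft_force: [-0.2, 0.2, -4.0]
grip_width: 0.103
time_s: 25.58
tcp_pos: [491.8, 231.5, 109.9]
tool_rot: [[-0.989, 0.147, -0.0], [0.147, 0.989, -0.0], [0.0, -0.0, -1.0]]
ft_force: [-0.1, -0.1, -3.3]
grip_width: 0.101
time_s: 25.82
tcp_pos: [491.9, 231.5, 109.6]
tool_rot: [[-0.989, 0.147, 0.0], [0.147, 0.989, 0.0], [-0.0, 0.0, -1.0]]
ft_force: [-3.2, -0.6, 2.0]
grip_width: 0.099
```

```bash
python3 -m pendant '[[0,0,0,0.04,0,0,0],[0,0,0,0.04,0,0,0]]';  python3 -m pendant '[[3,0,0,-0.05,0,0,0],[3,0,0,-0.05,0,0,0],[3,0,0,-0.3,0,0,0],[3,0,0,-2,0,0,0],[3,0,0,-6,0,0,0]]'; python3 -m pendant '[[4,0,0,-4,0,0,0],[4,0,0,-9,0,0,0],[4,0,0,-10,0,0,0],[4,0,0,-10,0,0,0]]'; python3 - <<'E'
from fit import *
im=eyes.get_image("wrist");W=cloud(im);print("wrist C",rect(W,(360,630,100,370),148,164))
X,Y=tofr(W,(493.6,231),-8.5);Z=W[...,2]
m=(abs(X)<66)&(abs(Y)<55)&(Z>100)&(Z<108);A=np.c_[X[m],Y[m],np.ones(m.sum())];print("floor plane",m.sum(),np.round(np.linalg.lstsq(A,Z[m],rcond=None)[0],4))
for c in ["top","scene"]:
    im=eyes.get_image(c);W=cloud(im);cv2.imwrite(f"pics/end_{c}.png",im["frame"])
    for z in (156,106,56): print(c,z,rect(W,(360,630,100,370),z-8,z+8))
    print("bush",rect(W,(470,570,30,130),66,86))
    for n in ["bushing_mid_mid","marker_mid"]: print(n,[np.round(d["xy"]) for d in spotter.landmark_of(c,n)[:1]])
f=cv2.imread("pics/end_scene.png");cv2.imwrite("pics/end_c.png",cv2.resize(f[120:330,120:380],None,fx=2.8,fy=2.8,interpolation=cv2.INTER_CUBIC))
E
python3 go.py
```

```text
time_s: 26.08
tcp_pos: [492.0, 231.6, 109.6]
tool_rot: [[-0.989, 0.147, 0.0], [0.147, 0.989, 0.0], [-0.0, 0.0, -1.0]]
ft_force: [-2.4, -0.7, 4.4]
grip_width: 0.099
time_s: 26.7
tcp_pos: [490.4, 231.0, 168.2]
tool_rot: [[-0.989, 0.147, -0.004], [0.147, 0.989, -0.001], [0.004, -0.002, -1.0]]
ft_force: [0.6, -0.3, -0.5]
grip_width: 0.352
time_s: 27.2
tcp_pos: [492.6, 231.7, 270.3]
tool_rot: [[-0.989, 0.147, 0.003], [0.147, 0.989, 0.001], [-0.003, 0.001, -1.0]]
ft_force: [-0.7, -0.5, -0.0]
grip_width: 0.468
wrist C (8428, array([494.4, 233.3]), array([148.2, 189.1]), 81.7, np.float64(154.44365795235183))
floor plane 21038 [2.000000e-03 1.100000e-03 1.034251e+02]
top 156 (816, array([493.1, 231.9]), array([146.6, 190.3]), 81.6, np.float64(154.07372506300123))
top 106 (2708, array([492.3, 224.6]), array([136.1, 186.6]), 81.5, np.float64(103.70806005339887))
top 56 (146, array([483.4, 161. ]), array([  6.6, 188.9]), 82.5, np.float64(54.96693272377445))
bush (165, array([515.,  79.]), array([49.8, 49.9]), 2.4, np.float64(73.88984313987271))
bushing_mid_mid [array([310., 199.])]
marker_mid [array([304., 321.])]
scene 156 (1183, array([494.4, 231.3]), array([148.5, 191.9]), 81.7, np.float64(153.09460998302222))
scene 106 (2388, array([493.4, 230.8]), array([148.7, 188.9]), 82.1, np.float64(104.10025773963787))
scene 56 (861, array([492.9, 229.3]), array([146.5, 188. ]), 82.0, np.float64(54.22313505540899))
bush (247, array([514.7,  76.9]), array([51.3, 50.3]), 37.6, np.float64(72.58456595104337))
bushing_mid_mid [array([346., 209.])]
marker_mid [array([266., 308.])]
t 27.55 tcp [491.2 231.2 267.3] yawy 81.53 tilt [ 0.0023 -0.0011] j1,5,6 [18.4  0.  26.9] F [-0.3  0.6 -0.5] g 0.468
```

View pics/end_c.png

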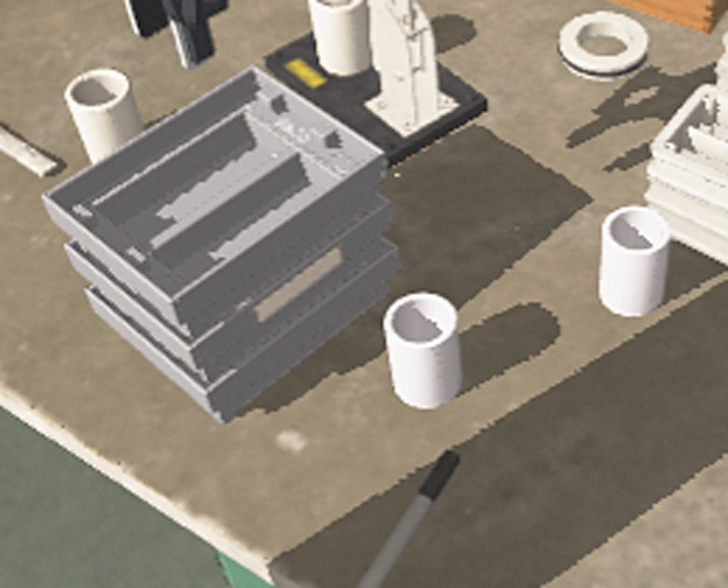

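The end view shows three trays stacked level. The middle tray's card at (300,285) faces right, opposite the others. The stray bushing is upright at (423,350), and the marker and bystander bushing are undisturbed. Handing in.

```bash
python3 -c "
from rig import r,status
print(r.job_done(), status.read_state()['time_s'])"
```

```text
the job is handed in; nothing more can be done
the job is handed in; nothing more can be done
```

The job is done and handed in at about 27.6 s. I took the stray bushing out of the loaded tray and stood it upright at about (515, 78) mm. I then set tray_a on the loaded tray, turned half a turn, and tray_b on tray_a, turned half a turn again.

**Last checks that agreed:**
- **Height:** the top camera reads the rims at about 154, 104 and 55 mm, each 50 mm above the one below, so both trays rest on the lugs and are not nested. These read about 2 mm below nominal, as they did from the start.
- **Level and square:** the slope of each placed tray's floor is about 2 mrad. Fitted yaw agrees within about 0.5°. Tray centres agree within about 1 mm in the top and scene cameras.
- **Forces:** the wrist force read at most about 12 N at the end of any move. The trays were lowered in 1–2 mm steps near contact and released only after contact.
- **Bystanders:** the bystander bushing and the marker are within a few pixels of where the networks first found them.

**Disagreed or not checked:**
- **Wrist camera:** from its last, still slightly swaying view it put the top tray about 1–2 mm farther in y than the other two cameras did.
- **Arm against cameras:** the arm's own TCP readings differed from camera coordinates by 2–3 mm, so I aligned the trays by comparing them within the camera images.
- **Micrometer:** it is now covered by the stack, so I could not see it at the end. It lay in its bay in the last picture I viewed before gripping the bushing, and nothing touched that bay afterwards.

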